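# Close the sliding lid of a tool case and draw it tight with the toggle latch

### The job

Close the blue tool case: push its sliding lid shut, hook the latch's wire bail over the keeper on the lid, then press the red lever all the way down so that the latch snaps over centre and holds the lid pulled tight against its rubber seal. Leave the things lying round the case where they are.

Things in the scene. Friction and masses are not known exactly. Their poses are not given: they have to be found in the camera images.
- case: Blue steel tool case, 240 x 110 x 70 mm, fixed on the bench. Origin: centre of its underside; x runs along it from the latch end to the lid end, y across, z up. Latch on the fixed deck (at -x, top at z = 70 mm); the grey lid slides along x over the +x half, top also at z = 70 mm, closing against a rubber seal at x = 0. Steel edge rails stand 4 mm over the lid's sides.
- lid (a joint): How far the lid stands open, m, along the case's +x: 0 where its edge just touches the rubber seal, positive open (up to 0.07), negative when pressed into the seal (7 N per mm). It slides with about 1.5 N of friction and stays where it is left.
- lid_edge (a point): Middle of the lid's seal edge, on its top face; axes as the case. The keeper on the lid is a steel hook 24 mm wide, 20 mm high, at y = 0: a post whose +x face is 34 to 39 mm in +x from here (set anywhere between, not reported), with a 4 mm thick lip on top overhanging 7 mm to +x, 16 mm free below it. The bail's crossbar goes over the top, down beyond the lip (+x), then back under it to the post.
- lid_bar (a point): Middle of the lid's black pull bar: round, 12 mm thick, 80 mm long across the case (y), its axis 22 mm above the lid (92 mm above the bench), on two feet at y = +-30 mm, 104 mm in x from the lid's seal edge. Axes as the case.
- lever (a joint): Angle of the lever, rad: 0 lies flat on the deck pointing to the case's -x (latched), pi/2 upright, up to 2.35 leaning over towards the keeper. Pivot axis along y at case x = -30 mm, z = 86 mm. Stiff pivot: it stays where it is left.
- lever_tip (a point): Outer face of the lever at its free end, 75 mm from the pivot. The lever is a flat handle 30 mm wide, 4 to 7 mm thick, with a red grip over its last 30 mm. This face is on top when flat and faces the keeper when upright; press there. z points out of the face (3.5 to 5 mm off the pivot's line), -x along the lever from pivot to tip.
- bail (a joint): Angle of the wire bail on the lever, rad: the lever's angle plus the bail's elevation (elevation > 0: crossbar end up). Stiff, stays where left. Its pivot is 22 mm from the lever's pivot, towards the lever's tip and 0.173 rad below the lever's line (lever flat: case x = -51.7, z = 82.2 mm); from there the bail reaches 86.7 mm to its crossbar, towards the keeper. Moving it carries the lever along.
- bail_bar (a point): Middle of the bail's crossbar, a round steel bar 6 mm thick and 41 mm long along y, that hooks behind the keeper. x along the bail from its pivot to the crossbar, y across the case, z square to the bail, to the side of the yellow tab.
- bail_tab (a point): Grasp point of the yellow finger tab on the bail: a post 11 mm (x) by 10 mm (y) that rises 46 mm square to the bail; this point is 34 mm up it, 12 mm below its top, and 12.5 mm beyond the crossbar. Grip it across y, so that the bail can pivot between the fingers. Axes as for bail_bar.
- spanner_small: Loose small open-ended spanner, 191 x 52 x 9 mm; bystander. Origin at its underside's centre.
- t_nut: Loose T-nut, 37 x 37 x 18 mm; bystander. Origin at its underside's centre.
- square_tube: Loose piece of square tube, 58 x 34 x 14 mm; bystander. Origin at its underside's centre.
- clamp_strap: Loose light brown clamp strap, 76 x 27 x 14 mm; bystander. Origin at its underside's centre.
- step_block: Loose stepped clamping block, 48 x 66 x 40 mm; bystander. Origin at its underside's centre.
- angle_offcut: Loose offcut of angle steel, 156 x 71 x 26 mm; bystander. Origin at its underside's centre.

How it is judged:
By the outcome, as a careful person would: the job done as asked, in the order asked, and still so for the second after the job is handed in, with the robot touching nothing.
It also fails if it takes over 58 s, if anything falls off the work surface, if the arm or the gripper's body presses on something with over 40 N, if the wrist force passes 120 N, or if a joint passes its speed limit or range.

### The arm

A 6-joint arm with a two-finger parallel gripper is mounted at the origin on a cart in front of the work surface, level with it; the furniture and walls round the work are solid. World frame = base frame: x ahead of the robot, y to its left, z up, the work surface at z = 0. Lengths are in mm, angles in rad, forces in N, time in s.
With the tool pointing down it reaches from about 400 to 925 mm from the base axis. Payload 12.5 kg.
Tool frame: the origin (TCP) lies midway between the tips of the shut fingers; the grasp point (between the pads) lies 19 mm behind it (env.tcp_to_grasp is the distance from the TCP to the grasp point, in mm); z points along the fingers, y is the line along which they close (so a half turn about z gives the same grasp; the last joint's range is limited). The gripper opens to 95 mm and grips with 3 to 60 N. Pads are 20 mm wide; open, the fingers measure 119 mm over their backs; the gripper's body (75 mm by 180 mm) begins 59 mm behind the grasp point.
Start: joints at [1.23, 0.491, 1.559, -0, 1.092, -0.106], TCP at [145.387, 607.873, 214.661] pointing down, gripper open.
Joint ranges: [-3.1, 3.1], [-0.84, 2.19], [0.05, 2.79], [-1.13, 4.28], [0.06, 2.93], [-2.69, 2.69]. Speed limits (rad/s): [2.22, 2.22, 2.79, 3.14, 3.14, 3.14].

### API

Orientations are given as [roll, pitch, yaw] about the fixed x, y, z axes, in that order (R = Rz(yaw) Ry(pitch) Rx(roll)).
In Python, from cell import env gives the robot as it stands. The module is installed in compiled form; this text tells all that it offers.
- The arm moves only by the tool step_arm, never from a script. Its argument "plan" is a list that holds one entry, the list of rows, each a list of 5 numbers: the shift along the tool's x, y, z in mm, then the turn about the tool's z in degrees, then the opening, from -1 (shut) to 1 (fully open). A call has 1 to 8 rows; each row is the pose to reach, as a shift and turn from the pose commanded when the call began, along the tool's axes at that moment; what a row does not reach only later rows make up. A row lasts 1/12 s, in which the tool goes at most 41.7 mm and 7.16 degrees, less where a joint would pass 70% of its speed; a pose out of reach is approached as far as the arm can. A call with a gripper value outside its range is refused whole. The fingers move at their own pace and stop on an object; the grip force is fixed at half the most. Time passes only in rows, so rows that repeat a pose let the fingers close. It gives the time, the measured TCP pose, the force, the opening and the grip force at its end, in the units of the state.
- env.state(): the state, without advancing time (a new reading comes with each control period).
- env.read_camera(name): name is "side" or "top" or "wrist"; returns the picture (400x640x3 uint8, blue, green, red); there is no depth.
- env.get_calibration(name): a dict with "K" (3x3 intrinsics, pixels), "D" ([k1, k2, p1, p2, k3] as OpenCV has them; the pictures are not rectified), "extrinsics" (4x4, takes a point from world to camera coordinates). Camera axes: x right, y up, looking along -z (the intrinsics and any distortion apply to the point x, -y, -z); pixel columns grow to the right and rows downward; lengths in mm; the calibration is good to about 2 mm. A picture is of the moment at which its call begins: read the wrist's pose just before it. get_calibration takes no time and is no camera call; for the wrist camera it gives the pose at the moment of the call.
- env.job_done(): hands the job in; it is judged then, once.
The state is a dict: "t": time; "joints": joint angles; "qvel": joint speeds; "tau": joint torques, N m; "eef_pos": TCP position; "tcp_rot": TCP orientation; "ft_force": force on the tool from outside, world axes, zero at the start; "moment": the same for the moment, N m; "opening": opening from 0.0 (shut) to 1.0 (fully open); "grip_force": force on a finger pad.
Only numpy, scipy, OpenCV 4.12 (cv2) and the standard library are available. Lean on these libraries where they do the work, as an engineer would, in place of code of your own. Each camera call takes 0.05 s, during which the arm holds its last target. There are 200 camera calls.

## Working session

There is one attempt and no reset: what is moved stays moved. The work goes in short steps, Python scripts to look and compute and a tool call to move; the robot and the scene stay as the last step left them, time stands still between calls to the robot, and variables do not carry over. Pictures are saved under pics/ and viewed, at most 10 in all, crops included, and the job is handed in when it is done.

Besides the shell and the picture viewer there is one more tool, called after "Call:" by a JSON object that holds its "op" and its "data", one argument or row to a line. step_arm: Moves the arm, as the interface text tells. Its arguments: {"type":"object","properties":{"plan":{"type":"array"}},"required":["plan"]}

```bash
mkdir -p pics
python3 - <<'E'
from cell import env
import cv2
for n in("side","top"):
    cv2.imwrite(f"pics/{n}0.png",env.read_camera(n))
    c=env.get_calibration(n);print(n,c["K"],c["D"],c["extrinsics"])
s=env.state();print(s)
E
```

```text
side [[439.11816235   0.         329.50194554]
 [  0.         439.11816235 197.14318702]
 [  0.           0.           1.        ]] [-0.06647033  0.          0.          0.          0.        ] [[ 8.90539087e-01 -4.54343471e-01  2.26306160e-02 -4.91957408e+02]
 [ 1.99516576e-01  4.34803812e-01  8.78145080e-01 -1.96270268e+02]
 [-4.08819362e-01 -7.77507335e-01  4.77858843e-01 -1.05055780e+03]
 [ 0.00000000e+00  0.00000000e+00  0.00000000e+00  1.00000000e+00]]
top [[404.48372306   0.         324.42645632]
 [  0.         404.48372306 200.1358075 ]
 [  0.           0.           1.        ]] [-0.07306514  0.          0.          0.          0.        ] [[ 1.08052280e-02 -9.99491070e-01 -3.00141196e-02  1.50032021e+01]
 [ 9.92451087e-01  7.05237563e-03  1.22438166e-01 -5.62370587e+02]
 [-1.22164183e-01 -3.11105179e-02  9.92022201e-01 -1.24938846e+03]
 [ 0.00000000e+00  0.00000000e+00  0.00000000e+00  1.00000000e+00]]
{'t': 0.1, 'joints': array([ 1.23042234e+00,  4.91486075e-01,  1.55940484e+00, -1.08943449e-05,
        1.09169434e+00, -1.05588004e-01]), 'qvel': array([-0.00114713, -0.00204307, -0.00111211,  0.00084341,  0.00063755,
        0.00056034]), 'tau': array([ 2.18659952e-03, -6.13616395e+01, -2.58605701e+01,  6.93944888e-02,
        4.70037991e-02, -6.31475791e-05]), 'eef_pos': array([145.29546893, 607.64868095, 214.12276249]), 'tcp_rot': array([-3.14060456e+00, -9.50035757e-05,  2.90681165e+00]), 'ft_force': array([ 0.26434204, -0.93477961,  0.43382633]), 'moment': array([-0.01197223, -0.03469451,  0.03957173]), 'grip_force': 0.0, 'opening': 0.9979417997435396}
```

View pics/side0.png

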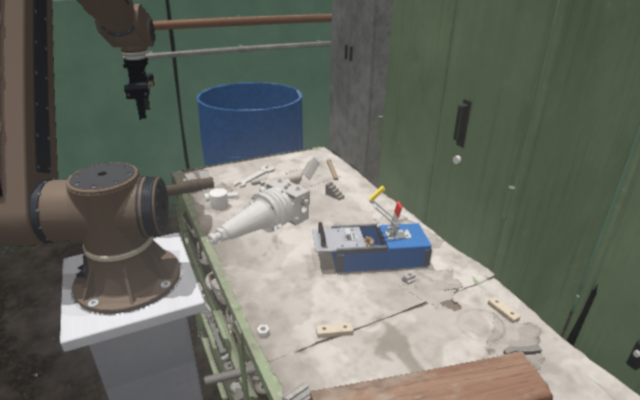

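View pics/top0.png

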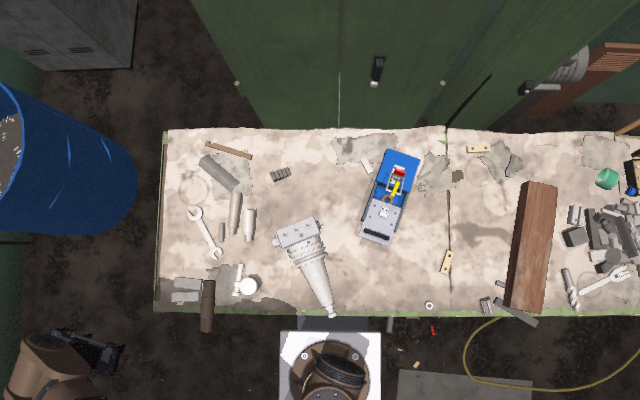

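The case sits at about (390,196) in top and (372,245) in side, latch end away from the robot. Its lid is open, with the lever and bail up. I'll enlarge both.

```bash
python3 - <<'E'
import cv2,numpy as np
a=cv2.imread("pics/top0.png")[140:255,340:440]
b=cv2.imread("pics/side0.png")[175:285,300:440]
a=cv2.resize(a,None,fx=5,fy=5,interpolation=cv2.INTER_CUBIC)
b=cv2.resize(b,None,fx=5,fy=5,interpolation=cv2.INTER_CUBIC)
cv2.imwrite("pics/topc.png",a);cv2.imwrite("pics/sidec.png",b)
E
cat > h.py <<'E'
import cv2,numpy as np
from cell import env
from scipy.spatial.transform import Rotation as R
F=np.diag([1.,-1,-1])
def proj(n,P,c=None):
    c=c or env.get_calibration(n);E=np.array(c["extrinsics"])
    X=(np.atleast_2d(P)@E[:3,:3].T+E[:3,3])@F
    return cv2.projectPoints(X.reshape(-1,1,3),np.zeros(3),np.zeros(3),np.array(c["K"]),np.array(c["D"]))[0].reshape(-1,2)
def ray(n,uv,c=None):
    c=c or env.get_calibration(n);E=np.array(c["extrinsics"])
    p=cv2.undistortPoints(np.array(uv,float).reshape(-1,1,2),np.array(c["K"]),np.array(c["D"])).reshape(-1,2)
    d=np.c_[p,np.ones(len(p))]@F@E[:3,:3]
    return -E[:3,:3].T@E[:3,3],d
def onz(n,uv,z,c=None):
    o,d=ray(n,uv,c);return o+d*((z-o[2])/d[:,2])[:,None]
E
```

```text
(no output)
```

View pics/topc.png

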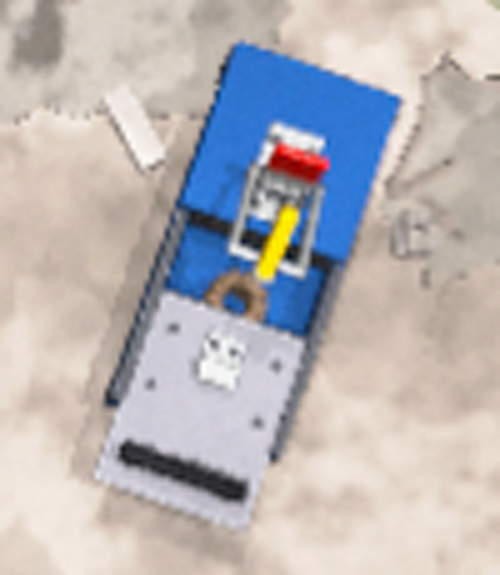

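View pics/sidec.png

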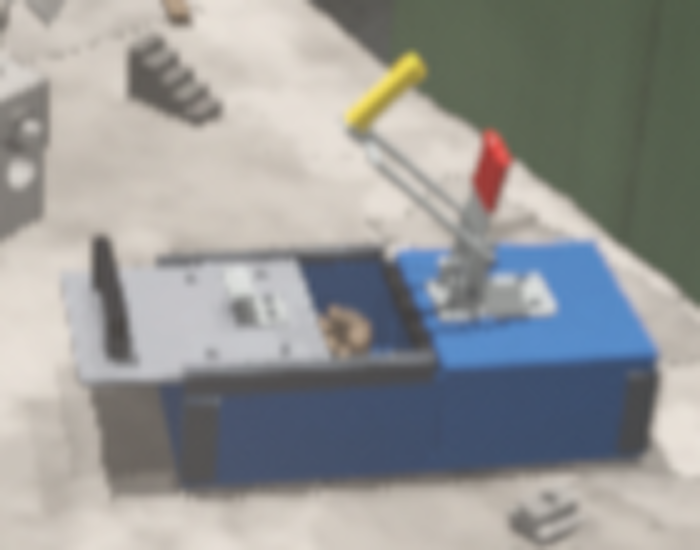

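```bash
cat >> h.py <<'E'
def kin(a,e):
    b=np.array([-30,86])+22*np.array([-np.cos(a-.173),np.sin(a-.173)])
    u=np.array([np.cos(e),np.sin(e)]);w=np.array([-np.sin(e),np.cos(e)])
    cb=b+86.7*u
    l=np.array([-np.cos(a),np.sin(a)]);n=np.array([np.sin(a),np.cos(a)])
    return dict(bp=b,cb=cb,tab=cb+12.5*u+34*w,tabtop=cb+12.5*u+46*w,tabbase=cb+12.5*u,tip=np.array([-30,86])+75*l+4*n)
def toW(p,P):
    P=np.atleast_2d(P).astype(float);c,s=np.cos(p[2]),np.sin(p[2])
    return np.c_[p[0]+c*P[:,0]-s*P[:,1],p[1]+s*P[:,0]+c*P[:,1],P[:,2]]
E
cat > fit.py <<'E'
from h import *
from scipy.optimize import least_squares
T=lambda x,y:(x/5+340-.4,y/5+140-.4)
S=lambda x,y:(x/5+300-.4,y/5+175-.4)
def model(p):
    k=kin(p[4],p[5]);g=p[3]*100
    y3=lambda q,y:[q[0],y,q[1]]
    top=[[-120,-55,70],[-120,55,70],[g+104,-40,92],[g+104,40,92],y3(k["cb"],-20),y3(k["cb"],20),y3(k["tabtop"],0),y3(k["tip"],0)]
    side=[[-120,-55,70],[-120,55,70],[g+104,-40,95],[g+104,40,95],y3(k["tabtop"],0),y3(k["tabbase"],0),y3(k["tip"],0)]
    return toW([p[0]*100,p[1]*100,p[2]],top),toW([p[0]*100,p[1]*100,p[2]],side)
ot=np.array([T(237,44),T(401,100),T(125,452),T(242,492),T(233,250),T(303,272),T(291,208),T(300,160)])
os_=np.array([S(597,243),S(657,360),S(100,240),S(122,352),S(415,66),S(353,130),S(497,138)])
ct,cs=env.get_calibration("top"),env.get_calibration("side")
def r(p):
    a,b=model(p);return np.r_[(proj("top",a,ct)-ot).ravel(),(proj("side",b,cs)-os_).ravel()]
c=onz("top",[T(225,290)],70)[0]
s=least_squares(r,[c[0]/100,c[1]/100,2.83,.5,1.5,.6],loss="soft_l1")
print(c,s.x);print(r(s.x).reshape(-1,2).round(1).tolist())
k=kin(*s.x[4:]);print({n:v.round(1) for n,v in k.items()})
P=[s.x[0]*100,s.x[1]*100,s.x[2]]
print("tabW",toW(P,[k["tab"][0],0,k["tab"][1]]),"barW",toW(P,[s.x[3]*100+104,0,92]))
E
python3 fit.py
```

```text
[ 567.06627954 -166.42834813   70.        ] [ 5.9418417  -1.8868266   2.80702962  0.42748921  1.35086994  0.77009068]
[[0.3, -1.0], [0.9, -0.7], [-0.2, -1.0], [1.7, 0.0], [0.8, -0.3], [0.1, -0.0], [0.6, 0.5], [1.0, -1.1], [-1.8, -1.3], [-0.1, -1.3], [-0.2, -0.3], [-0.7, -5.1], [0.1, -0.4], [-1.6, -0.5], [-0.8, 2.0]]
{'bp': array([-38.4, 106.3]), 'cb': array([ 23.8, 166.7]), 'tab': array([  9.1, 199.8]), 'tabtop': array([  0.8, 208.4]), 'tabbase': array([ 32.8, 175.4]), 'tip': array([-42.5, 160.1])}
tabW [[ 585.57360807 -185.6893589   199.79332504]] barW [[ 455.57190761 -140.49670266   92.        ]]
```

The fit puts the case origin near (594,-189), yaw 2.807, with the lid about 43 mm open, the lever at 1.35 and the bail elevation at 0.77. Next I'll work out the approach shifts for pushing the lid bar.

```bash
cat >> h.py <<'E'
C=[594.2,-188.7,2.807]
def shift(P,world=False,yaw=None):
    s=env.state();Rt=R.from_euler("xyz",s["tcp_rot"]).as_matrix()
    W=np.atleast_2d(P) if world else toW(C,P)
    d=(W-s["eef_pos"])@Rt
    dy=-np.degrees(((C[2] if yaw is None else yaw)-s["tcp_rot"][2]+np.pi)%(2*np.pi)-np.pi)
    print("shift",d.round(1).tolist(),"turn",round(dy,2))
def where():
    s=env.state();p=s["eef_pos"]-[C[0],C[1],0];c,q=np.cos(C[2]),np.sin(C[2])
    f=s["ft_force"]
    print("t",round(s["t"],2),"case",np.round([c*p[0]+q*p[1],-q*p[0]+c*p[1],p[2]],1),"Fcase",np.round([c*f[0]+q*f[1],-q*f[0]+c*f[1],f[2]],1),"yaw",s["tcp_rot"].round(3),"open",round(s["opening"],3),"grip",s["grip_force"])
E
python3 - <<'E'
from h import *
print(onz("top",[(275,238),(320,225),(300,240),(330,315)],60).round(0).tolist())
shift([[420,280,300]],True); shift([[189,0,200]]); where()
E
```

```text
[[440.0, 171.0, 60.0], [482.0, 32.0, 60.0], [435.0, 93.0, 60.0], [209.0, -1.0, 60.0]]
shift [[-343.4, -254.8, -85.7]] turn 5.72
shift [[-433.8, -651.2, 14.7]] turn 5.72
t 0.1 case [ 685.5 -604.8  214.1] Fcase [-0.6  0.8  0.4] yaw [-3.141 -0.     2.907] open 0.998 grip 0.0
```

Call:
{"op": "step_arm", "data": {
  "plan": [
    [[-100,-75,-100,0,-1],[-343,-255,-100,5.7,-1],[-343,-255,-100,5.7,-1],[-343,-255,-100,5.7,-1],[-343,-255,-100,5.7,-1],[-343,-255,-100,5.7,-1],[-343,-255,-100,5.7,-1],[-343,-255,-100,5.7,-1]]
  ]
}}

```text
t: 0.77
eef_pos: [350.9, 361.2, 294.7]
tcp_rot: [-3.142, -0.0, 2.808]
ft_force: [0.4, -0.2, 0.3]
opening: 0.495
grip_force: 0.0
```

Run:
```python
from h import *
where(); shift([[189,0,300]]); shift([[189,0,86]])
```

```text
t 0.77 case [ 410.4 -439.6  294.7] Fcase [-0.5  0.1  0.3] yaw [-3.142 -0.     2.808] open 0.495 grip 0.0
shift [[-221.1, -439.7, -5.3]] turn 0.03
shift [[-221.2, -439.7, 208.7]] turn 0.03
```

Call:
{"op": "step_arm", "data": {
  "plan": [
    [[-221,-440,-5,0,-1],[-221,-440,-5,0,-1],[-221,-440,-5,0,-1],[-221,-440,-5,0,-1],[-221,-440,-5,0,-1],[-221,-440,-5,0,-1],[-221,-440,-5,0,-1],[-221,-440,-5,0,-1]]
  ]
}}

```text
t: 1.43
eef_pos: [393.3, 30.7, 297.8]
tcp_rot: [3.141, 0.0, 2.808]
ft_force: [1.4, 0.2, 0.4]
opening: 0.007
grip_force: 0.0
```

Call:
{"op": "step_arm", "data": {
  "plan": [
    [[-70,-140,0,0,-1],[-70,-140,0,0,-1],[-70,-140,0,0,-1],[-70,-140,0,0,-1],[-70,-140,0,0,-1],[-70,-140,0,0,-1],[-70,-140,0,0,-1],[-70,-140,0,0,-1]]
  ]
}}

```text
t: 2.1
eef_pos: [413.8, -121.7, 297.7]
tcp_rot: [3.141, -0.0, 2.808]
ft_force: [0.1, 0.9, -0.6]
opening: 0.006
grip_force: 0.0
```

Run:
```python
from h import *
where(); shift([[189,0,84]])
```

```text
t 2.1 case [192.4  -4.1 297.7] Fcase [ 0.2 -0.9 -0.6] yaw [ 3.141 -0.     2.808] open 0.006 grip 0.0
shift [[-3.5, -4.1, 213.7]] turn 0.08
```

Run:
```python
from h import *
import pickle
c=env.get_calibration("wrist");im=env.read_camera("wrist");pickle.dump(c,open("w1.pkl","wb"))
cv2.imwrite("pics/w1.png",im)
k=kin(1.35,.77)
print(proj("wrist",toW(C,[[147,-40,92],[147,40,92],[43,0,70],[k["cb"][0],0,k["cb"][1]],[-120,-55,70]]),c).round(0).tolist())
```

```text
[[355.0, 208.0], [282.0, 208.0], [319.0, 282.0], [318.0, 349.0], [360.0, 388.0]]
```

View pics/w1.png

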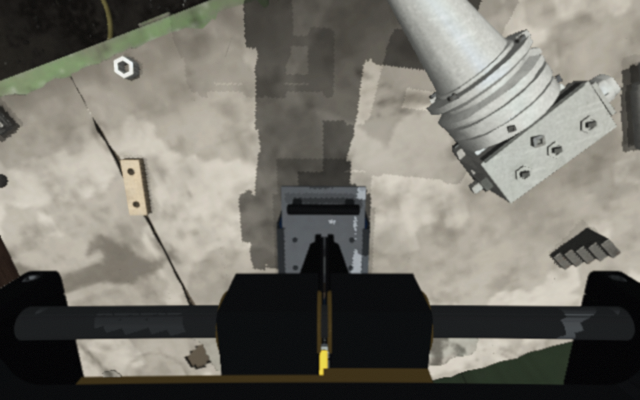

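The bar's ends are at (288,209) and (361,209), about 6 px right of prediction. I'll check against the TCP's projection.

Run:
```python
from h import *
import pickle
c=pickle.load(open("w1.pkl","rb"));s=env.state()
print(proj("wrist",s["eef_pos"],c),c["K"],c["D"])
im=cv2.imread("pics/w1.png")
cr=cv2.resize(im[170:390,240:400],None,fx=2.7,fy=2.7,interpolation=cv2.INTER_CUBIC)
cv2.imwrite("pics/w1c.png",cr)
a=onz("wrist",[(288,209),(361,209)],92,c);print(a)
q=a-[C[0],C[1],0];co,si=np.cos(C[2]),np.sin(C[2]);print(np.c_[co*q[:,0]+si*q[:,1],-si*q[:,0]+co*q[:,1]])
```

```text
[[321.35072809 252.73417513]] [[359.44775024   0.         323.97811516]
 [  0.         359.44775024 197.85633673]
 [  0.           0.           1.        ]] [0.02557165 0.         0.         0.         0.        ]
[[ 444.93990837 -172.70852295   92.        ]
 [ 471.30904525  -96.65782048   92.        ]]
[[146.23409925  33.91003551]
 [146.30115254 -46.58242519]]
```

View pics/w1c.png

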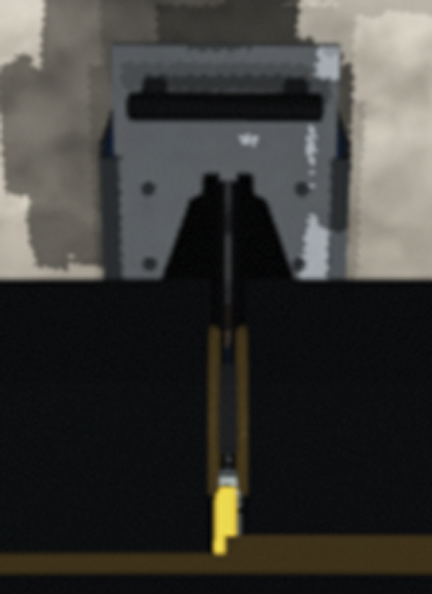

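```bash
sed -i 's/^C=.*/C=[595.5,-184.9,2.807]/' h.py; python3 -c "
from h import *
where(); shift([[189,0,81]])"
```

```text
t 2.15 case [ 1.924e+02 -2.000e-01  2.978e+02] Fcase [ 0.  -0.5 -0.1] yaw [ 3.141 -0.     2.809] open 0.008 grip 0.0
shift [[-3.4, -0.2, 216.8]] turn 0.1
```

Call:
{"op": "step_arm", "data": {
  "plan": [
    [[-3,0,217,0,-1],[-3,0,217,0,-1],[-3,0,217,0,-1],[-3,0,217,0,-1],[-3,0,217,0,-1],[-3,0,217,0,-1],[-3,0,217,0,-1],[-3,0,217,0,-1]]
  ]
}}

```text
t: 2.82
eef_pos: [417.4, -123.3, 81.8]
tcp_rot: [3.142, 0.0, 2.808]
ft_force: [0.4, 0.3, 0.2]
opening: 0.003
grip_force: 0.0
```

Call:
{"op": "step_arm", "data": {
  "plan": [
    [[-8,0,0,0,-1],[-16,0,0,0,-1],[-24,0,0,0,-1],[-30,0,0,0,-1],[-36,0,0,0,-1],[-42,0,0,0,-1],[-48,0,0,0,-1],[-54,0,0,0,-1]]
  ]
}}

```text
t: 3.48
eef_pos: [468.3, -141.5, 80.7]
tcp_rot: [3.141, -0.0, 2.807]
ft_force: [-1.6, 0.6, 1.3]
opening: 0.006
grip_force: 1.0
```

```bash
python3 -c "
from h import *
where()"
```

```text
t 3.48 case [134.4   0.8  80.7] Fcase [ 1.7 -0.1  1.3] yaw [ 3.141 -0.     2.807] open 0.006 grip 1.0339932516217232
```

Call:
{"op": "step_arm", "data": {
  "plan": [
    [[-3,0,0,0,-1],[-6,0,0,0,-1],[-9,0,0,0,-1],[-11,0,0,0,-1],[-12,0,0,0,-1],[-12,0,0,0,-1]]
  ]
}}

```text
t: 3.98
eef_pos: [479.4, -145.3, 80.7]
tcp_rot: [3.142, 0.0, 2.807]
ft_force: [0.0, -0.7, 0.5]
opening: 0.006
grip_force: 0.0
```

```bash
python3 -c "
from h import *
where()"
```

```text
t 3.98 case [122.7   0.8  80.7] Fcase [-0.3  0.7  0.5] yaw [3.142 0.    2.807] open 0.006 grip 0.03492207149975002
```

Call:
{"op": "step_arm", "data": {
  "plan": [
    [[-1,0,0,0,-1],[-2,0,0,0,-1],[-3,0,0,0,-1],[-3,0,0,0,-1]]
  ]
}}

```text
t: 4.32
eef_pos: [482.1, -146.3, 80.7]
tcp_rot: [3.141, 0.0, 2.807]
ft_force: [-0.6, 1.1, 0.1]
opening: 0.002
grip_force: 0.4
```

Call:
{"op": "step_arm", "data": {
  "plan": [
    [[-1,0,0,0,-1],[-2,0,0,0,-1],[-2,0,0,0,-1]]
  ]
}}

```text
t: 4.57
eef_pos: [483.5, -146.8, 80.6]
tcp_rot: [3.141, -0.001, 2.807]
ft_force: [-4.6, 0.5, 1.3]
opening: 0.0
grip_force: 2.1
```

Call:
{"op": "step_arm", "data": {
  "plan": [
    [[-1,0,0,0,-1],[-2,0,0,0,-1],[-2,0,0,0,-1]]
  ]
}}

```text
t: 4.82
eef_pos: [484.4, -147.1, 80.6]
tcp_rot: [3.141, -0.003, 2.807]
ft_force: [-9.0, 0.8, 4.7]
opening: 0.003
grip_force: 4.6
```

```bash
python3 -c "
from h import *
where()"
```

```text
t 4.82 case [117.4   0.7  80.6] Fcase [8.7 2.2 4.7] yaw [ 3.141e+00 -3.000e-03  2.807e+00] open 0.003 grip 4.635702073574066
```

```bash
sed -i 's/^C=.*/C=[596.9,-185.4,2.807]/' h.py; python3 -c "
from h import *
where(); shift([[-30,0,310]])"
```

```text
t 4.82 case [118.9   0.7  80.6] Fcase [8.7 2.2 4.7] yaw [ 3.141e+00 -3.000e-03  2.807e+00] open 0.003 grip 4.635702073574066
shift [[-148.1, 0.7, -229.9]] turn 0.03
```

Call:
{"op": "step_arm", "data": {
  "plan": [
    [[6,0,0,0,-1],[10,0,-40,0,-1],[10,0,-80,0,-1],[10,0,-120,0,-1],[10,0,-160,0,-1],[0,0,-200,0,0.1],[-20,0,-230,0,0.1],[-60,0,-230,0,0.1]]
  ]
}}

```text
t: 5.48
eef_pos: [543.2, -167.3, 318.8]
tcp_rot: [-3.141, 0.012, 2.808]
ft_force: [0.6, -0.2, 1.7]
opening: 0.16
grip_force: 0.0
```

Call:
{"op": "step_arm", "data": {
  "plan": [
    [[-40,0,0,0,0.1],[-80,0,0,0,0.1],[-90,0,0,0,0.1],[-90,0,0,0,0.1],[-90,0,0,0,0.1]]
  ]
}}

```text
t: 5.9
eef_pos: [627.5, -196.7, 310.0]
tcp_rot: [3.141, -0.001, 2.807]
ft_force: [0.3, -0.7, 0.1]
opening: 0.507
grip_force: 0.0
```

Run:
```python
from h import *
import pickle
where()
c=env.get_calibration("wrist");im=env.read_camera("wrist");pickle.dump(c,open("w2.pkl","wb"))
s=env.read_camera("side")
k=kin(1.35,.77);y3=lambda q,y=0:[q[0],y,q[1]]
L=[y3(k["cb"],-20),y3(k["cb"],20),y3(k["tabtop"]),y3(k["tabbase"]),y3(k["tip"]),[36,-12,90],[36,12,90],[104,-40,92],[104,40,92]]
print(proj("wrist",toW(C,L),c).round(0).tolist());print(proj("side",toW(C,L)).round(1).tolist())
cr=cv2.resize(s[195:265,310:440],None,fx=5,fy=5,interpolation=cv2.INTER_CUBIC)
cv2.imwrite("pics/w2.png",cv2.resize(im[100:400,160:480],None,fx=1.5625,fy=1.5625)[:,:]);cv2.imwrite("pics/s2.png",cr)
a=cv2.resize(im[100:300,200:440],None,fx=2,fy=2,interpolation=cv2.INTER_CUBIC)
b=cr; W=max(a.shape[1],b.shape[1]);o=np.zeros((300+300,800,3),np.uint8)
cv2.imwrite("pics/w2a.png",cv2.resize(im[60:360,120:520],None,fx=2,fy=2,interpolation=cv2.INTER_CUBIC))
```

```text
t 5.9 case [-32.6   0.6 310. ] Fcase [-0.5  0.6  0.1] yaw [ 3.141e+00 -1.000e-03  2.807e+00] open 0.507 grip 0.0
[[346.0, 119.0], [299.0, 119.0], [323.0, 154.0], [323.0, 108.0], [323.0, 191.0], [335.0, 101.0], [312.0, 101.0], [364.0, 29.0], [282.0, 29.0]]
[[370.5, 198.4], [374.1, 206.4], [382.9, 186.6], [368.9, 199.3], [398.4, 203.4], [364.4, 226.6], [366.4, 231.7], [336.3, 221.6], [341.3, 238.9]]
```

View pics/w2a.png

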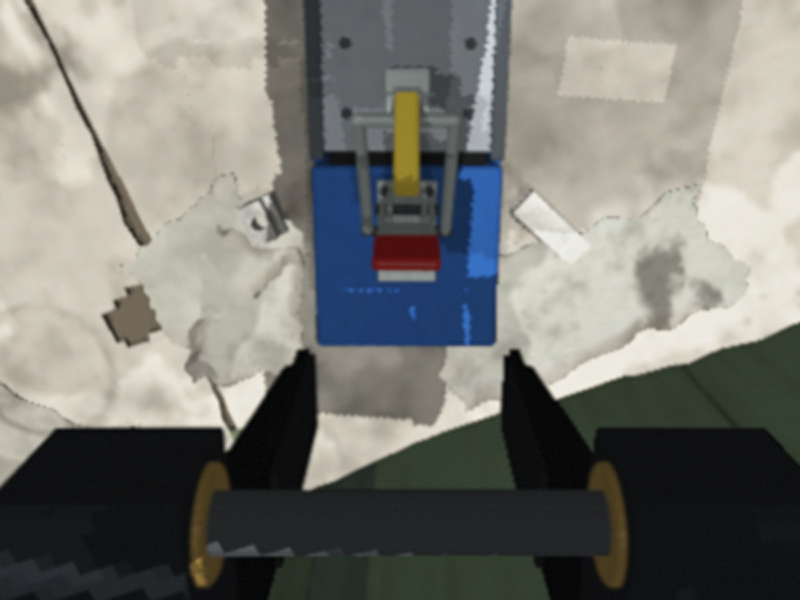

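Bail and lever agree with the model within 2–3 mm, and everything is centred in y. The keeper lip's +x end is at about x=43. I'll go to the tab and plan the hook path.

```bash
cat >> h.py <<'E'
from scipy.optimize import least_squares
def ik(cb,g=(1.6,0.)):
    s=least_squares(lambda q:kin(*q)["cb"]-cb,g,bounds=([0,-1.5],[2.35,1.5]));return s.x,s.cost
def iktab(t,g=(1.6,0.)):
    s=least_squares(lambda q:kin(*q)["tab"]-t,g,bounds=([0,-1.5],[2.36,1.5]));return s.x,s.cost
E
python3 - <<'E'
from h import *
where();shift([[9,0,181]])
t0=kin(1.35,.77)["tab"];g=(1.35,.77)
for cb in [(30,160),(36,150),(42,140),(48,130),(54,118),(58,108),(58,98),(57,88),(56,79),(50,79),(44,79),(40,79)]:
    q,c=ik(cb,g);g=tuple(np.clip(q,[.1,-1.4],[2.3,1.4]));t=kin(*q)["tab"];print(cb,q.round(2),round(c,2),t.round(1),"d from t0",(t-t0).round(1))
E
```

```text
t 6.0 case [-31.8   0.6 311. ] Fcase [ 0.9 -0.2  0.8] yaw [3.141 0.    2.807] open 0.538 grip 0.0
shift [[40.9, 0.6, 130.0]] turn 0.02
(30, 160) [1.36 0.67] 0.0 [ 18.8 194.5] d from t0 [ 9.7 -5.3]
(36, 150) [1.33 0.53] 0.0 [ 29.6 185.7] d from t0 [ 20.5 -14.1]
(42, 140) [1.37 0.4 ] 0.0 [ 40.4 176.2] d from t0 [ 31.3 -23.6]
(48, 130) [1.48 0.27] 0.0 [ 51.1 166.1] d from t0 [ 42.  -33.7]
(54, 118) [1.65 0.12] 0.0 [ 62.5 153.2] d from t0 [ 53.3 -46.6]
(58, 108) [1.8 0. ] 0.0 [ 70.5 142. ] d from t0 [ 61.4 -57.8]
(58, 98) [ 1.83 -0.11] 0.0 [ 74.3 130.3] d from t0 [ 65.2 -69.4]
(57, 88) [ 1.86 -0.23] 0.0 [ 77.  118.2] d from t0 [ 67.8 -81.5]
(56, 79) [ 1.93 -0.34] 0.0 [ 79. 107.] d from t0 [ 69.9 -92.8]
(50, 79) [ 1.67 -0.34] 0.0 [ 73.1 106.9] d from t0 [ 64.  -92.9]
(44, 79) [ 1.36 -0.32] 0.0 [ 66.6 107.3] d from t0 [ 57.5 -92.5]
(40, 79) [ 1.1  -0.29] 0.0 [ 61.7 108. ] d from t0 [ 52.5 -91.7]
```

Call:
{"op": "step_arm", "data": {
  "plan": [
    [[41,0,0,0,0.1],[41,0,35,0,0.1],[41,0,70,0,0.1],[41,0,100,0,0.1],[41,0,129,0,0.1],[41,0,129,0,0.1]]
  ]
}}

```text
t: 6.5
eef_pos: [586.0, -182.2, 177.7]
tcp_rot: [3.141, -0.007, 2.807]
ft_force: [-1.3, 0.5, 0.5]
opening: 0.551
grip_force: 0.0
```

Run:
```python
from h import *
where()
s=env.read_camera("side");cv2.imwrite("pics/s3.png",cv2.resize(s[150:260,310:440],None,fx=5,fy=5,interpolation=cv2.INTER_CUBIC))
```

```text
t 6.5 case [ 11.3   0.6 177.7] Fcase [ 1.4 -0.1  0.5] yaw [ 3.141 -0.007  2.807] open 0.551 grip 0.0
```

View pics/s3.png

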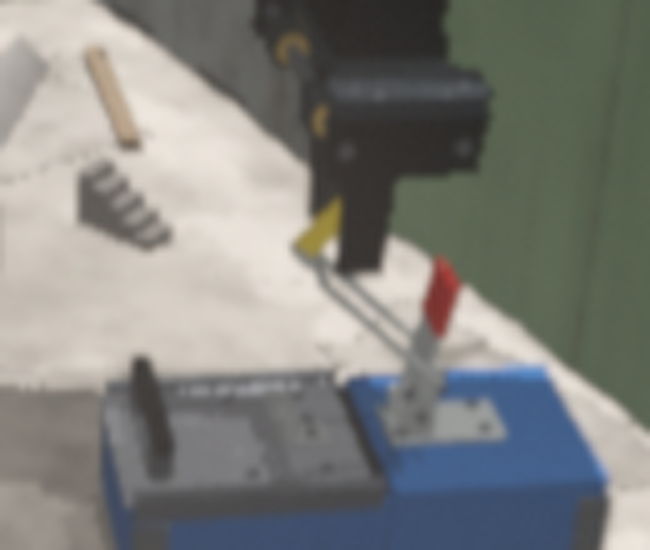

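The fingers straddle the tab, whose base shows at (300,250). I'll close.

Call:
{"op": "step_arm", "data": {
  "plan": [
    [[0,0,0,0,-1],[0,0,0,0,-1],[0,0,0,0,-1],[0,0,0,0,-1],[0,0,0,0,-1],[0,0,0,0,-1],[0,0,0,0,-1],[0,0,0,0,-1]]
  ]
}}

```text
t: 7.22
eef_pos: [588.6, -183.8, 182.0]
tcp_rot: [-3.141, 0.0, 2.807]
ft_force: [-2.4, -2.0, 3.6]
opening: 0.101
grip_force: 30.0
```

```bash
python3 -c "
from h import *
where()"
```

```text
t 7.22 case [  8.4   1.2 182. ] Fcase [1.6 2.6 3.6] yaw [-3.141  0.     2.807] open 0.101 grip 30.000255703926086
```

Call:
{"op": "step_arm", "data": {
  "plan": [
    [[5,0,3,0,-1],[10,0,5,0,-1],[15,0,10,0,-1],[20,0,14,0,-1],[26,0,19,0,-1],[31,0,24,0,-1],[37,0,29,0,-1],[42,0,34,0,-1]]
  ]
}}

```text
t: 7.88
eef_pos: [548.6, -169.6, 147.3]
tcp_rot: [-3.141, 0.001, 2.807]
ft_force: [-0.5, -4.9, 3.4]
opening: 0.1
grip_force: 30.0
```

```bash
python3 -c "
from h import *
where()"
```

```text
t 7.88 case [ 50.8   1.  147.3] Fcase [-1.1  4.8  3.4] yaw [-3.141e+00  1.000e-03  2.807e+00] open 0.1 grip 30.000732243061066
```

Call:
{"op": "step_arm", "data": {
  "plan": [
    [[6,0,6,0,-1],[12,0,13,0,-1],[17,0,19,0,-1],[21,0,25,0,-1],[23,0,30,0,-1],[24,0,36,0,-1],[25,0,36,0,-1]]
  ]
}}

```text
t: 8.47
eef_pos: [524.8, -161.3, 110.5]
tcp_rot: [3.142, -0.001, 2.807]
ft_force: [1.7, -6.8, -0.9]
opening: 0.102
grip_force: 30.0
```

```bash
python3 -c "
from h import *
where()
s=env.read_camera('side');cv2.imwrite('pics/s4.png',cv2.resize(s[170:260,310:440],None,fx=6,fy=6,interpolation=cv2.INTER_CUBIC))"
```

```text
t 8.47 case [ 76.    0.9 110.5] Fcase [-3.8  5.9 -0.9] yaw [ 3.142e+00 -1.000e-03  2.807e+00] open 0.102 grip 29.999877512454987
```

View pics/s4.png

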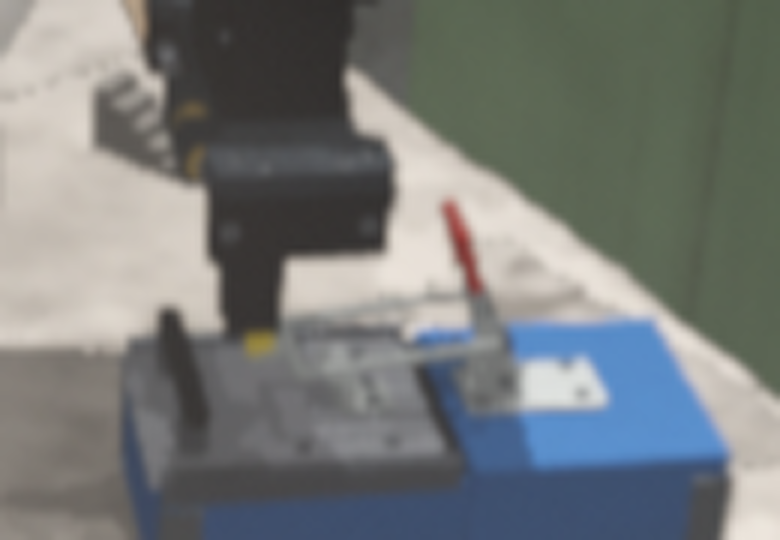

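Run:
```python
from h import *
for tab in [(74.3,130.3),(76,129.5),(73,128)]:
    q,c=iktab(tab,(1.8,-.1));k=kin(*q);y3=lambda p,y:[p[0],y,p[1]]
    P=[y3(k["cb"],-20.5),y3(k["cb"],20.5),y3(k["bp"],20),y3(k["tip"],0),y3(k["tabbase"],5),[44,12,90],[44,-12,90]]
    print(q.round(2),k["cb"].round(1),((proj("side",toW(C,P))-[310,170]+.4)*6).round(0).tolist())
```

```text
[ 1.83 -0.12] [58. 98.] [[275.0, 318.0], [294.0, 371.0], [500.0, 338.0], [448.0, 212.0], [257.0, 355.0], [322.0, 374.0], [310.0, 343.0]]
[ 1.9  -0.12] [59.5 97.3] [[271.0, 320.0], [290.0, 372.0], [496.0, 339.0], [436.0, 217.0], [253.0, 357.0], [322.0, 374.0], [310.0, 343.0]]
[ 1.75 -0.14] [55.9 96. ] [[280.0, 322.0], [299.0, 374.0], [504.0, 338.0], [462.0, 208.0], [262.0, 359.0], [322.0, 374.0], [310.0, 343.0]]
```

The crossbar at about (287..310, 320..372) and the lever tip at (450,205) match the model, with the crossbar near (57,97) beyond the lip. I'll lower it next.

Call:
{"op": "step_arm", "data": {
  "plan": [
    [[1,0,4,0,-1],[2,0,8,0,-1],[3,0,12,0,-1],[3,0,16,0,-1],[4,0,20,0,-1],[4,0,23,0,-1],[4,0,23,0,-1]]
  ]
}}

```text
t: 9.1
eef_pos: [520.8, -159.8, 87.8]
tcp_rot: [3.141, -0.002, 2.807]
ft_force: [-3.4, -4.7, 1.3]
opening: 0.1
grip_force: 30.0
```

```bash
python3 -c "
from h import *
where()"
```

```text
t 9.1 case [80.3  0.8 87.8] Fcase [1.7 5.6 1.3] yaw [ 3.141e+00 -2.000e-03  2.807e+00] open 0.1 grip 30.001805126667023
```

Call:
{"op": "step_arm", "data": {
  "plan": [
    [[0,0,2,0,-1],[0,0,4,0,-1],[0,0,4,0,-1]]
  ]
}}

```text
t: 9.35
eef_pos: [520.9, -159.9, 84.0]
tcp_rot: [3.142, -0.002, 2.807]
ft_force: [-2.3, -5.2, 3.1]
opening: 0.102
grip_force: 30.0
```

Call:
{"op": "step_arm", "data": {
  "plan": [
    [[0,0,1,0,-1],[0,0,2,0,-1],[0,0,2,0,-1]]
  ]
}}

```text
t: 9.6
eef_pos: [520.9, -159.9, 82.1]
tcp_rot: [3.142, -0.001, 2.807]
ft_force: [-3.5, -5.0, 2.5]
opening: 0.106
grip_force: 30.0
```

Call:
{"op": "step_arm", "data": {
  "plan": [
    [[0,0,1,0,-1],[0,0,2,0,-1],[0,0,2,0,-1]]
  ]
}}

```text
t: 9.85
eef_pos: [521.0, -159.9, 80.2]
tcp_rot: [3.142, -0.001, 2.807]
ft_force: [-1.9, -5.6, 3.0]
opening: 0.102
grip_force: 30.0
```

Call:
{"op": "step_arm", "data": {
  "plan": [
    [[0,0,1,0,-1],[0,0,2,0,-1],[0,0,2,0,-1]]
  ]
}}

```text
t: 10.1
eef_pos: [521.2, -160.0, 79.3]
tcp_rot: [-3.142, -0.0, 2.807]
ft_force: [-6.1, -3.1, 15.1]
opening: 0.103
grip_force: 30.0
```

Call:
{"op": "step_arm", "data": {
  "plan": [
    [[0,0,-4,0,-1],[-3,0,-4,0,-1],[-6,0,-4,0,-1],[-9,0,-4,0,-1],[-12,0,-4,0,-1],[-12,0,-4,0,-1]]
  ]
}}

```text
t: 10.6
eef_pos: [531.6, -163.6, 81.7]
tcp_rot: [3.141, -0.004, 2.807]
ft_force: [-2.8, -4.9, -0.9]
opening: 0.101
grip_force: 30.0
```

```bash
python3 -c "
from h import *
where()"
```

```text
t 10.6 case [68.8  0.9 81.7] Fcase [ 1.   5.6 -0.9] yaw [ 3.141 -0.004  2.807] open 0.101 grip 30.003468990325928
```

Call:
{"op": "step_arm", "data": {
  "plan": [
    [[-2,0,0,0,-1],[-4,0,0,0,-1],[-6,0,0,0,-1],[-6,0,0,0,-1]]
  ]
}}

```text
t: 10.93
eef_pos: [535.2, -164.8, 81.0]
tcp_rot: [3.141, -0.009, 2.807]
ft_force: [-11.9, -4.5, 0.4]
opening: 0.102
grip_force: 30.0
```

```bash
python3 -c "
from h import *
where()"
```

```text
t 10.93 case [65.1  0.8 81. ] Fcase [9.7 8.2 0.4] yaw [ 3.141 -0.009  2.807] open 0.102 grip 30.017703473567963
```

Run:
```python
from h import *
for t in [(65,100),(63,100),(65,103),(63,97)]:
    q,c=iktab(t,(1.4,-.35));print(t,q.round(2),kin(*q)["cb"].round(1))
```

```text
(65, 100) [ 1.29 -0.38] [40.6 73.2]
(63, 100) [ 1.18 -0.37] [38.9 72.9]
(65, 103) [ 1.28 -0.36] [41.4 75.5]
(63, 97) [ 1.19 -0.4 ] [38.1 70.6]
```

Call:
{"op": "step_arm", "data": {
  "plan": [
    [[1,0,-3,0,-1],[1,0,-6,0,-1],[1,0,-8,0,-1],[1,0,-8,0,-1]]
  ]
}}

```text
t: 11.27
eef_pos: [535.8, -165.1, 89.5]
tcp_rot: [3.141, -0.005, 2.807]
ft_force: [-3.3, -5.4, -3.5]
opening: 0.1
grip_force: 30.0
```

```bash
python3 -c "
from h import *
where()"
```

```text
t 11.27 case [64.4  0.9 89.5] Fcase [ 1.3  6.2 -3.5] yaw [ 3.141 -0.005  2.807] open 0.1 grip 30.002804696559906
```

Call:
{"op": "step_arm", "data": {
  "plan": [
    [[0,0,-2,0,-1],[0,0,-4,0,-1],[0,0,-4,0,-1]]
  ]
}}

```text
t: 11.52
eef_pos: [536.1, -165.2, 93.4]
tcp_rot: [3.141, -0.005, 2.807]
ft_force: [-3.2, -5.5, -4.2]
opening: 0.104
grip_force: 30.0
```

Call:
{"op": "step_arm", "data": {
  "plan": [
    [[0,0,-2,0,-1],[0,0,-4,0,-1],[0,0,-4,0,-1]]
  ]
}}

```text
t: 11.77
eef_pos: [535.8, -165.1, 95.6]
tcp_rot: [3.141, -0.006, 2.807]
ft_force: [2.6, -7.4, -23.0]
opening: 0.1
grip_force: 30.0
```

The lip stops the bar from rising (-23 N), so the bail is hooked under it. I'll ease off, snug it to the post and release.

Call:
{"op": "step_arm", "data": {
  "plan": [
    [[0,0,4,0,-1],[0,0,7,0,-1],[-1,0,7,0,-1],[-2,0,7,0,-1],[-2,0,7,0,-1]]
  ]
}}

```text
t: 12.18
eef_pos: [537.5, -165.7, 90.5]
tcp_rot: [3.141, -0.006, 2.807]
ft_force: [-6.6, -4.4, -0.6]
opening: 0.103
grip_force: 30.0
```

```bash
python3 -c "
from h import *
where()"
```

```text
t 12.18 case [62.6  0.9 90.5] Fcase [ 4.8  6.3 -0.6] yaw [ 3.141 -0.006  2.807] open 0.103 grip 30.007623732089996
```

Call:
{"op": "step_arm", "data": {
  "plan": [
    [[0,0,0,0,0.1],[0,0,0,0,0.1],[0,0,0,0,0.1],[0,0,-10,0,0.1],[0,0,-45,0,0.1],[0,0,-85,0,0.1],[0,0,-120,0,0.1],[0,0,-140,0,0.1]]
  ]
}}

```text
t: 12.85
eef_pos: [540.3, -166.3, 236.4]
tcp_rot: [-3.142, 0.005, 2.808]
ft_force: [-0.7, -0.3, 0.2]
opening: 0.542
grip_force: 0.0
```

Run:
```python
from h import *
where()
q,c=iktab((62.6,109.5),(1.2,-.3));print(q,kin(*q))
im=env.read_camera("side");cv2.imwrite('pics/s5.png',cv2.resize(im[180:260,310:440],None,fx=6,fy=6,interpolation=cv2.INTER_CUBIC))
for a in (1.15,1.25,1.35):
    k=kin(a,-.3);print(a,k["tip"],((proj("side",toW(C,[[k["tip"][0],0,k["tip"][1]]]))-[310,180]+.4)*6).round(0))
```

```text
t 12.85 case [ 59.7   0.5 236.4] Fcase [0.6 0.5 0.2] yaw [-3.142  0.005  2.808] open 0.542 grip 0.0
[ 1.15934893 -0.28104817] {'bp': array([-42.13824886, 104.34837635]), 'cb': array([41.16009762, 80.30101738]), 'tab': array([ 62.6, 109.5]), 'tabtop': array([ 65.92835418, 121.0291829 ]), 'tabbase': array([53.16966315, 76.83398177]), 'tip': array([-56.32905428, 156.34046418])}
1.15 [-56.98550231 156.09124528] [[566. 149.]]
1.25 [-49.8532387 158.4351359] [[549. 145.]]
1.35 [-42.5226081  160.05527859] [[533. 143.]]
```

View pics/s5.png

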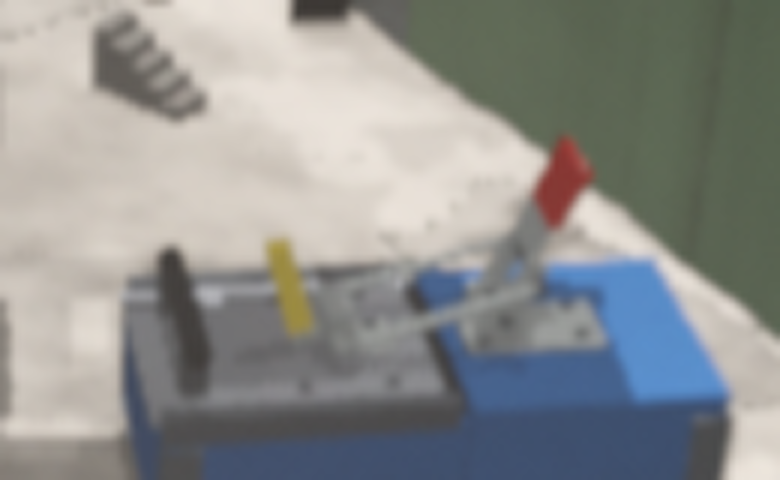

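The bail is on the keeper and the lever tip is at about (578,160), so a≈1.1. I'll shut the fingers and follow the lever's arc.

Run:
```python
from h import *
shift([[-20,0,236],[-20,0,143]])
for a in np.arange(1.1,-.06,-.1):
    off=10-8*(1.1-a)/1.1
    print(round(a,2),np.round([-30-65*np.cos(a)+4*np.sin(a)+off,86+65*np.sin(a)+4*np.cos(a)],1), np.round([-30-65*np.cos(a)+4*np.sin(a)+off+20,143-(86+65*np.sin(a)+4*np.cos(a))],0))
```

```text
shift [[-78.8, 0.5, 3.5], [-78.0, 0.6, 96.5]] turn 0.04
1.1 [-45.9 145.7] [-26.  -3.]
1.0 [-52.5 142.9] [-32.   0.]
0.9 [-58.7 139.4] [-39.   4.]
0.8 [-64.6 135.4] [-45.   8.]
0.7 [-70.  130.9] [-50.  12.]
0.6 [-75. 126.] [-55.  17.]
0.5 [-79.5 120.7] [-59.  22.]
0.4 [-83.4 115. ] [-63.  28.]
0.3 [-86.7 109. ] [-67.  34.]
0.2 [-89.5 102.8] [-69.  40.]
0.1 [-91.5  96.5] [-72.  47.]
-0.0 [-93.  90.] [-73.  53.]
```

Call:
{"op": "step_arm", "data": {
  "plan": [
    [[-40,0,0,0,-1],[-80,0,0,0,-1],[-80,0,0,0,-1],[-80,0,0,0,-1],[-80,0,40,0,-1],[-80,0,75,0,-1],[-80,0,92,0,-1],[-80,0,92,0,-1]]
  ]
}}

```text
t: 13.57
eef_pos: [612.6, -191.3, 136.2]
tcp_rot: [3.141, -0.007, 2.807]
ft_force: [-0.2, 0.4, -0.6]
opening: 0.048
grip_force: 0.0
```

```bash
python3 -c "
from h import *
where()"
```

```text
t 13.57 case [-16.8   0.4 136.2] Fcase [ 0.3 -0.3 -0.6] yaw [ 3.141 -0.007  2.807] open 0.048 grip 0.0
```

Call:
{"op": "step_arm", "data": {
  "plan": [
    [[0,0,0,0,-1],[0,0,0,0,-1],[0,0,0,0,-1]]
  ]
}}

```text
t: 13.82
eef_pos: [615.7, -192.7, 141.8]
tcp_rot: [-3.142, 0.003, 2.807]
ft_force: [-0.6, 0.0, 0.6]
opening: 0.003
grip_force: 0.0
```

```bash
python3 -c "
from h import *
where()"
```

```text
t 13.82 case [-20.1   0.7 141.8] Fcase [0.6 0.2 0.6] yaw [-3.142e+00  3.000e-03  2.807e+00] open 0.003 grip 0.0
```

Now I'm at (-20,142), so I'll push along the arc.

Call:
{"op": "step_arm", "data": {
  "plan": [
    [[-12,0,-2,0,-1],[-24,0,-2,0,-1],[-32,0,-1,0,-1],[-36,0,1,0,-1],[-39,0,3,0,-1],[-42,0,5,0,-1],[-45,0,7,0,-1],[-45,0,7,0,-1]]
  ]
}}

```text
t: 14.48
eef_pos: [658.0, -207.4, 132.5]
tcp_rot: [3.142, 0.0, 2.807]
ft_force: [-1.2, -0.1, 3.3]
opening: -0.002
grip_force: 1.3
```

```bash
python3 -c "
from h import *
where()"
```

```text
t 14.48 case [-65.    0.7 132.5] Fcase [1.2 0.5 3.3] yaw [3.142 0.    2.807] open -0.002 grip 1.3051074009854347
```

Call:
{"op": "step_arm", "data": {
  "plan": [
    [[-3,0,3,0,-1],[-5,0,5,0,-1],[-8,0,7,0,-1],[-10,0,9,0,-1],[-13,0,12,0,-1],[-15,0,14,0,-1],[-17,0,17,0,-1],[-19,0,20,0,-1]]
  ]
}}

```text
t: 15.15
eef_pos: [676.0, -213.6, 112.4]
tcp_rot: [3.141, 0.0, 2.807]
ft_force: [-1.4, 0.5, 0.0]
opening: 0.001
grip_force: 0.7
```

```bash
python3 -c "
from h import *
where()"
```

```text
t 15.15 case [-84.    0.7 112.4] Fcase [ 1.5 -0.   0. ] yaw [3.141 0.    2.807] open 0.001 grip 0.6619040304212831
```

Call:
{"op": "step_arm", "data": {
  "plan": [
    [[-2,0,3,0,-1],[-4,0,6,0,-1],[-5,0,9,0,-1],[-6,0,12,0,-1],[-7,0,15,0,-1],[-8,0,18,0,-1],[-8,0,21,0,-1],[-8,0,22,0,-1]]
  ]
}}

```text
t: 15.82
eef_pos: [683.4, -216.2, 91.1]
tcp_rot: [3.142, 0.001, 2.807]
ft_force: [-1.9, 0.6, 10.4]
opening: 0.004
grip_force: 4.8
```

Call:
{"op": "step_arm", "data": {
  "plan": [
    [[0,0,1,0,-1],[0,0,2,0,-1],[0,0,2,0,-1]]
  ]
}}

```text
t: 16.07
eef_pos: [683.5, -216.3, 90.9]
tcp_rot: [-3.141, 0.002, 2.807]
ft_force: [-5.3, 2.4, 15.4]
opening: 0.006
grip_force: 7.8
```

```bash
python3 -c "
from h import *
where()"
```

```text
t 16.07 case [-91.9   0.7  90.9] Fcase [ 5.8 -0.6 15.4] yaw [-3.141e+00  2.000e-03  2.807e+00] open 0.006 grip 7.837005362380296
```

Call:
{"op": "step_arm", "data": {
  "plan": [
    [[0,0,2,0,-1],[0,0,4,0,-1],[0,0,4,0,-1]]
  ]
}}

```text
t: 16.32
eef_pos: [683.6, -216.3, 90.4]
tcp_rot: [-3.141, 0.004, 2.808]
ft_force: [-14.5, 4.3, 39.9]
opening: 0.004
grip_force: 19.9
```

Call:
{"op": "step_arm", "data": {
  "plan": [
    [[0,0,-10,0,-1],[0,0,-40,0,-1],[0,0,-80,0,-1],[0,0,-120,0,-1],[0,0,-160,0,-1],[0,0,-160,0,-1],[0,0,-160,0,-1]]
  ]
}}

```text
t: 16.9
eef_pos: [683.8, -216.4, 247.4]
tcp_rot: [-3.141, 0.005, 2.807]
ft_force: [-0.7, 0.3, -1.2]
opening: 0.006
grip_force: 0.0
```

Run:
```python
from h import *
where()
im=env.read_camera("side").astype(int);t=env.read_camera("top").astype(int)
for n,i,(u0,v0,u1,v1) in (("side",im,(310,170,450,270)),("top",t,(340,140,440,255))):
    w=i[v0:v1,u0:u1]
    red=(w[...,2]>110)&(w[...,2]>2*w[...,1])&(w[...,2]>2*w[...,0])
    yel=(w[...,2]>100)&(w[...,1]>90)&(w[...,0]<60)
    for nm,m in(("red",red),("yel",yel)):
        v,u=np.nonzero(m);print(n,nm,len(u),(u.mean()+u0).round(1) if len(u) else 0,(v.mean()+v0).round(1) if len(u) else 0)
# expected latched
bp=np.array([-51.7,82.2]);
for z in (74,78,82):
    e=np.arcsin((z-82.2)/86.7);u=np.array([np.cos(e),np.sin(e)]);w=np.array([-u[1],u[0]]);cb=bp+86.7*u
    m=cb+12.5*u+25*w;P=toW(C,[[-90,0,91],[m[0],0,m[1]]]);print(z,cb,"side",proj("side",P).round(1).tolist(),"top",proj("top",P).round(1).tolist())
```

```text
t 16.9 case [-92.3   0.7 247.4] Fcase [ 0.8 -0.1 -1.2] yaw [-3.141  0.005  2.807] open 0.006 grip 0.0
side red 54 415.4 228.1
side yel 0 0 0
top red 0 0 0
top yel 0 0 0
74 [34.61135499 74.        ] side [[413.7, 226.0], [360.3, 226.8]] top [[400.9, 159.7], [386.6, 202.0]]
78 [34.89821014 78.        ] side [[413.7, 226.0], [360.8, 225.2]] top [[400.9, 159.7], [386.9, 201.5]]
82 [34.99976932 82.        ] side [[413.7, 226.0], [361.3, 223.7]] top [[400.9, 159.7], [387.2, 201.0]]
```

Run:
```python
from h import *
im=env.read_camera("side")
def yel(i):
    h=cv2.cvtColor(i,cv2.COLOR_BGR2HSV)[180:250,325:400];m=(h[...,0]>20)&(h[...,0]<34)&(h[...,1]>120)&(h[...,2]>60);v,u=np.nonzero(m);return len(u),u.mean()+325,v.mean()+180,u.min()+325,u.max()+325,v.min()+180,v.max()+180
print(yel(im))
s5=cv2.resize(cv2.imread("pics/s5.png"),None,fx=1/6,fy=1/6,interpolation=cv2.INTER_AREA);b=np.zeros((400,640,3),np.uint8);b[180:260,310:440]=s5;print("before",yel(b))
# shift of dark pull bar between s5 and now
tpl=b[218:250,332:348];res=cv2.matchTemplate(im[210:258,322:358],tpl,cv2.TM_CCOEFF_NORMED);_,sc,_,loc=cv2.minMaxLoc(res);print("bar shift px",loc[0]-10,loc[1]-8,sc,res[8,8:13].round(3))
print(proj("side",toW(C,[[104,0,92],[99,0,92]])))
```

```text
(49, np.float64(362.46938775510205), np.float64(225.14285714285714), np.int64(361), np.int64(364), np.int64(218), np.int64(232))
before (39, np.float64(357.6666666666667), np.float64(227.35897435897436), np.int64(355), np.int64(360), np.int64(221), np.int64(234))
bar shift px 2 0 0.956339955329895 [0.609 0.74  0.867 0.953 0.956]
[[338.71002675 229.9782772 ]
 [340.69204731 229.86660192]]
```

The red lever is flat, at (415,228) in side. The tab matches the latched pose, and the lid bar moved about 4–5 mm into the seal. The arm is clear, so I'm handing in.

```bash
python3 -c "
from cell import env
print(env.job_done())"
```

```text
the job is handed in; nothing more can be done
None
```

The job is handed in at about 17 s of the 58 s allowed: the lid is shut, the bail is hooked over the keeper, and the lever is pressed flat with the lid drawn about 4–5 mm into its seal; nothing round the case was touched on purpose, though I didn't check those pieces at the end, and no verdict came back.

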